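# Release the grinder's guard lid with its twin latch buttons

### The job

Open the lid of the small bench grinder by its twin latch: with one fingertip on each of the two steel buttons at its front, press both together and keep both down until the lid has swung all the way up by itself, then let both buttons come back out and move clear. Do not touch the lid with the fingers, and do not grip, lift or shift anything: the round stop switch and all the loose parts on the bench are to be left alone.

Things in the scene. Friction and masses are not known exactly. Their poses are not given: they have to be found in the camera images.
- grinder: small bench grinder, fixed: white base 50 mm high (own frame x -165 to +130, y -130 to +130), a white round pot 136 mm across on it, across its front a dark steel latch block (x -155 to -79, y -55 to +55, top at z 85) with the two buttons. Origin on the bench top, 30 mm in front of the pot's axis; own +x points to the back (hinge), -x to the front (buttons), +y to the left seen from the robot, z up
- left_top (a point): centre of the top face of the left latch button (grinder frame x -130, y +30, z 97 mm when out): plain steel cylinder, 26 mm across, upright, standing 12 mm out of the latch block
- right_top (a point): centre of the top face of the right latch button (grinder frame x -130, y -30, z 97 mm when out), the same as the left one; the two centres are 60 mm apart along the grinder's y and there is nothing between them above the block
- left_button (a joint): how far the left button is pressed down, m: 0 out, 0.007 fully in; a spring pushes it back, 1.8 N at the start and 6 N fully in. Its catch on the lid is free from about 0.004 on, so press it nearly fully in
- right_button (a joint): the same for the right button; with only one button in, the other catch keeps the lid shut
- lid (a joint): opening angle of the lid, rad: 0 shut, 0.70 fully open. Once both catches are free a spring lifts it slowly against a damper, about 2 to 3 s from shut to fully open, and it then stays up; its front edge rises about 110 mm and swings back from the buttons, never nearer than 50 mm to their centres (measured level)
- cover: the lid itself: aluminium disc 144 mm across, at z 100 to 108 mm when shut, with a black knob 30 mm wide in its middle (top at z 136, not to be used) and a 90 mm wide front flap that reaches down behind the latch block (grinder frame x -73). Hinged at the back; origin on the hinge line (grinder frame x +110, z 104); its -x axis points to its front edge
- stop (a joint): how far the stop switch is pressed, m: 0 out, 0.006 fully in. Must stay out
- stop_top (a point): centre of the top of the stop switch, 18 mm above the bench: one black button 36 mm across in a round grey housing 52 mm across, fixed on the bench beside the grinder; not to be used
- jar: loose closed white jar, 40 mm across, 50 mm high, upright on the grinder's base to one side of the latch block; origin at the centre of its underside
- collar: loose steel collar, 42 mm across, 20 mm high, on the grinder's base to the other side of the latch block (the jar and collar may be swapped); origin at the centre of its underside
- bowl: loose white ceramic mortar bowl, 90 mm across, 40 mm high, on the bench beside the grinder; origin at the centre of its underside
- pestle: loose white pestle standing on its 44 mm wide foot, 82 mm high, on the bench beside the grinder; origin at the centre of its underside
- screwdriver: loose screwdriver, 170 mm long, lying on the bench to the left of the grinder, along its own x
- wrench: loose wrench, 160 mm long, lying flat on the bench in front of the grinder, along its own x

How it is judged:
By the outcome, as a careful person would: the job done as asked, in the order asked, and still so for the second after the job is handed in, with the robot touching nothing.
It also fails if it takes over 34 s, if anything falls off the work surface, if the arm or the gripper's body presses on something with over 40 N, if the wrist force passes 120 N, or if a joint passes its speed limit or range.

### The arm

A 6-joint arm with a two-finger parallel gripper is mounted at the origin on the work surface. World frame = base frame: x ahead of the robot, y to its left, z up, the work surface at z = 0. Lengths are in m, angles in degrees, forces in N, time in s.
With the tool pointing down it reaches from about 0.375 to 0.9 m from the base axis. Payload 3.1 kg.
Tool frame: the origin (TCP) lies at the very end of the fingers, on their centre line; the grasp point (between the pads) lies 19 mm behind it (grasp_offset is the distance from the TCP to the grasp point, in m); z points along the fingers, y is the direction in which the jaws open and shut (so a half turn about z gives the same grasp; the last joint's range is limited). The gripper opens to 87 mm and grips with 3 to 60 N. Pads are 19 mm wide; open, the fingers measure 117 mm over their backs; the gripper's body (75 mm by 190 mm) begins 51 mm behind the grasp point.
Start: joints at [-73.997, 30.224, 82.088, -0, 67.689, -10.227], TCP at [0.276, -0.561, 0.223] pointing down, gripper open.
Joint ranges: [-176.69, 176.69], [-43.24, 126.21], [12.49, 139.97], [-82, 262], [0, 151.66], [-163.58, 163.58]. Speed limits (degrees/s): [159.86, 159.86, 180, 180, 180, 180].

### API

Orientations are given as a 3x3 rotation matrix whose columns are the frame's x, y, z axes.
In Python, from rig import * gives the robot as it stands. The module is installed in compiled form; this text tells all that it offers.
- The arm moves only by the tool play_rows, never from a script. Its argument "plan" is a list that holds one entry, the list of rows, each a list of 7 numbers: the shift along the world's x, y, z each as a share of 5 cm, from -1 to 1, then the turn, a rotation vector about the world's x, y, z each as a share of pi rad, from -1 to 1, then the gripper's target within -1 to 1 (fully open at 1, half-way at 0, shut at -1). A call has 1 to 12 rows; each row shifts and turns the commanded pose from where the row before left it; what a row does not reach is not made up. A row lasts 1/10 s, in which the tool goes at most 50 mm and 8.59 degrees, less where a joint would pass 70% of its speed; a pose out of reach is approached as far as the arm can. A call with a number of a shift or a turn outside -1 to 1 is refused whole. A call with a gripper value outside its range is refused whole. The fingers move at their own pace and stop on an object; the grip force is fixed at half the most. Time passes only in rows, so rows that do not move let the fingers close. It gives the time, the measured TCP pose, the force and the opening at its end, in the units of the state.
- read_state(): the state, without advancing time (a new reading comes with each control period).
- capture(name): name is "scene" or "top"; returns the picture (400x640x3 uint8, red, green, blue); there is no depth.
- camera_params(name): a dict with "intrinsics" (3x3 intrinsics, pixels), "k1" (the pictures are not rectified: a ray, as slopes to the right and down, at radius r is drawn at 1 + k1 r^2 times it, then the intrinsics apply), "R" (3x3) and "t" (3): a world point X has camera coordinates R X + t. Camera axes: x right, y down, z forward; pixel columns grow to the right and rows downward; lengths in m; the calibration is good to about 2 mm. A picture is of the moment at which its call begins. camera_params takes no time and is no camera call.
- hand_in(): hands the job in, once; it reports no verdict.
The state is a dict: "time_s": time; "joint_positions": joint angles; "qvel": joint speeds; "tau": joint torques, N m; "position": TCP position; "tcp_rot": TCP orientation; "force": force on the tool from outside, world axes, zero at the start; "moment": the same for the moment, N m; "opening": opening from 0.0 (shut) to 1.0 (fully open).
Only numpy, scipy, OpenCV 4.12 (cv2) and the standard library are available. Lean on these libraries where they do the work, as an engineer would, in place of code of your own. Each camera call takes 0.05 s, during which the arm holds its last target. There are 200 camera calls.

## Working session

There is one attempt and no reset: what is moved stays moved. The work goes in short steps, Python scripts to look and compute and a tool call to move; the robot and the scene stay as the last step left them, time stands still between calls to the robot, and variables do not carry over. Pictures are saved under pics/ and viewed, about 8 in all and at most 12, crops included, and the job is handed in when it is done.

Besides the shell and the picture viewer there is one more tool, called after "Emit:" as name([rows], argument=value, ...), one row to a line, values as JSON. play_rows: Moves the arm, as the interface text tells. Its arguments: {"type":"object","properties":{"plan":{"type":"array"}},"required":["plan"]}

```bash
mkdir -p pics
python3 - <<'E'
from rig import *
import cv2
for n in("scene","top"):
    cv2.imwrite(f"pics/{n}0.png",capture(n)[:,:,::-1])
    p=camera_params(n);print(n,p["intrinsics"],p["k1"],p["R"],p["t"])
s=read_state();print(s["time_s"],s["position"],s["tcp_rot"],s["force"],s["opening"])
E
```

```text
scene [[503.73342194   0.         321.57477215]
 [  0.         503.73342194 208.6747867 ]
 [  0.           0.           1.        ]] -0.1112187608363815 [[ 0.35591437  0.93432759  0.01889215]
 [ 0.57184848 -0.2017566  -0.79516262]
 [-0.73913076  0.29381325 -0.60610189]] [-0.25738668 -0.26380787  1.54616354]
top [[412.14684292   0.         322.93432227]
 [  0.         412.14684292 192.02526736]
 [  0.           0.           1.        ]] -0.0001723985889666149 [[ 0.02914775 -0.99951585  0.01088451]
 [-0.99807148 -0.02969923 -0.05450949]
 [ 0.05480636 -0.00927469 -0.99845393]] [0.0390354  0.60884434 1.12223128]
0.1 [ 0.27609673 -0.55997879  0.22164448] [[ 8.97003064e-01  4.42023955e-01 -5.70996670e-04]
 [ 4.42024199e-01 -8.97001091e-01  1.91053931e-03]
 [ 3.32319507e-04 -1.96615396e-03 -9.99998012e-01]] [-0.48011649  0.84647581 -0.62904479] 0.996892824735019
```

View pics/scene0.png

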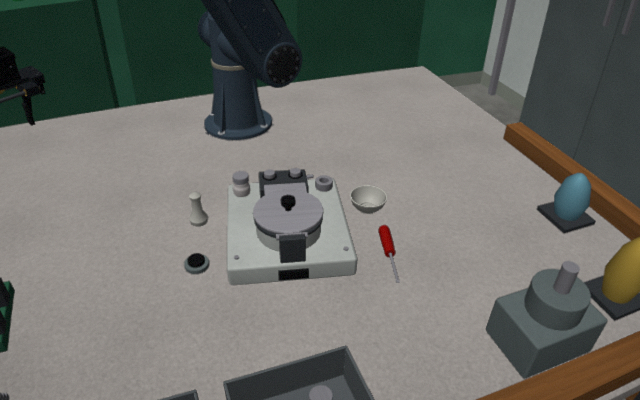

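View pics/top0.png

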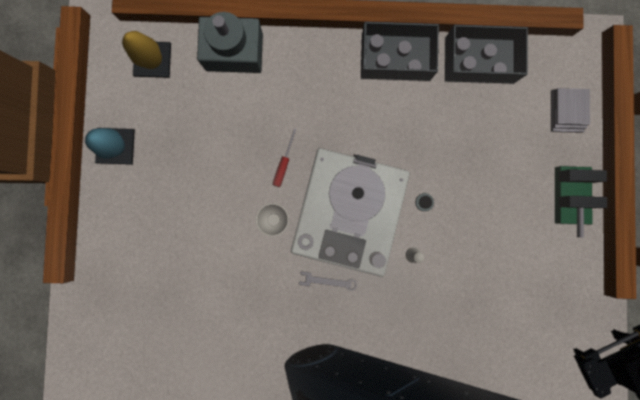

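The scene view shows the buttons near (270,174) and (295,173). The top view shows them near (330,251) and (352,257), with the collar on the left and the jar on the right. I'll enlarge both crops.

Run:
```python
import cv2,numpy as np
a=cv2.imread("pics/scene0.png")[155:215,225:345]
b=cv2.imread("pics/top0.png")[220:280,285:405]
r=lambda i:cv2.resize(i,None,fx=5,fy=5,interpolation=cv2.INTER_CUBIC)
cv2.imwrite("pics/c0.png",np.vstack([r(a),r(b)])[:600])
```

```text
(no output)
```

View pics/c0.png

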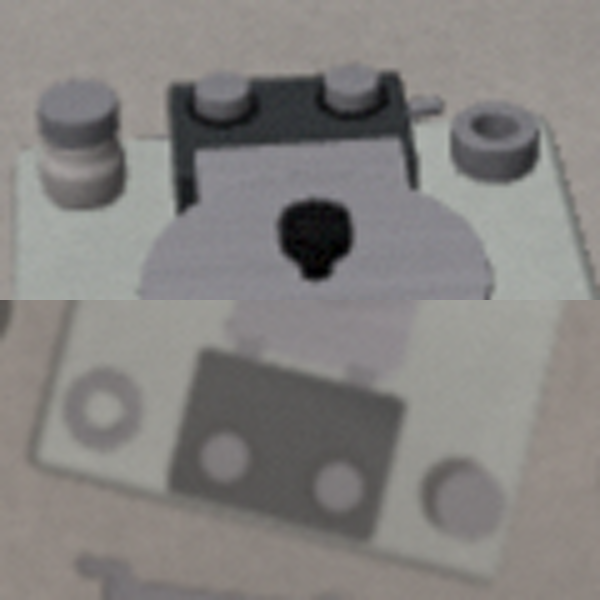

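In the scene crop, the button tops are at (222,84) for the right and (352,77) for the left. In the top crop they are at (339,187) for the right and (224,156) for the left. Next I triangulate.

```bash
cat > h.py <<'E'
from rig import *
import numpy as np,cv2
from scipy.optimize import least_squares
def proj(n,X):
    p=camera_params(n)
    return cv2.projectPoints(np.float64(X).reshape(-1,1,3),cv2.Rodrigues(p["R"])[0],np.float64(p["t"]),p["intrinsics"],np.array([p["k1"],0,0,0.]))[0][:,0]
def tri(a,b):
    return least_squares(lambda X:np.r_[proj("scene",X)[0]-a,proj("top",X)[0]-b],[.5,0,.1])
E
python3 - <<'E'
from h import *
S=dict(L=(295.0,170.0),R=(269.0,171.3)); T=dict(L=(329.4,250.8),R=(352.4,257.0))
P={}
for k in "LR":
    r=tri(S[k],T[k]);P[k]=r.x;print(k,r.x,r.fun)
d=P["L"]-P["R"];print(np.linalg.norm(d),d)
# model fit: grinder x,y,yaw
def tops(q):
    c,s=np.cos(q[2]),np.sin(q[2])
    return np.array([[q[0]-.13*c-y*s,q[1]-.13*s+y*c,.097] for y in(.03,-.03)])
f=lambda q:np.r_[(proj("scene",tops(q))-[S["L"],S["R"]]).ravel(),(proj("top",tops(q))-[T["L"],T["R"]]).ravel()]
r=least_squares(f,[.6,0,0]);print(r.x,np.degrees(r.x[2]),r.fun.round(2));t=tops(r.x);print(t,t.mean(0))
s=read_state();R=s["tcp_rot"];print(np.degrees(np.arctan2(R[1,1],R[0,1])), s["position"])
E
```

```text
L [0.45332255 0.03596536 0.09742788] [0.34398835 0.01885637 0.35241701 0.13990371]
R [ 0.43948332 -0.02265959  0.09798271] [0.22122786 0.01855706 0.23008029 0.08379657]
0.06023882793084596 [ 0.01383923  0.05862495 -0.00055483]
[ 0.57247055 -0.02372289 -0.23629826] -13.538893140951298 [0.28 0.13 0.27 0.27 0.38 0.21 0.11 0.21]
[[ 0.45310625  0.03587714  0.097     ]
 [ 0.43905993 -0.02245553  0.097     ]] [0.44608309 0.00671081 0.097     ]
-63.76685654028661 [ 0.27609673 -0.55997879  0.22164448]
```

Both checks agree: the heights come out at 97–98 mm and the spacing at 60.2 mm. The midpoint is (0.446, 0.007) with a yaw of −13.5°. I'll go above it, biased 3 mm to the front, with finger centres 60 mm apart (45 mm gap).

Emit:
play_rows([
  [[0.279, 0.946, 0, 0, 0, -0.0184, 0.034], [0.279, 0.946, 0, 0, 0, -0.0184, 0.034], [0.279, 0.946, 0, 0, 0, -0.0184, 0.034], [0.279, 0.946, 0, 0, 0, -0.0184, 0.034], [0.279, 0.946, 0, 0, 0, -0.0184, 0.034], [0.279, 0.946, 0, 0, 0, -0.0184, 0.034], [0.279, 0.946, 0, 0, 0, -0.0184, 0.034], [0.279, 0.946, 0, 0, 0, -0.0184, 0.034], [0.279, 0.946, 0, 0, 0, -0.0184, 0.034], [0.279, 0.946, 0, 0, 0, -0.0184, 0.034], [0.279, 0.946, 0, 0, 0, -0.0184, 0.034], [0.279, 0.946, 0, 0, 0, -0.0184, 0.034]],
])

```text
time_s: 1.3
position: [0.4437, 0.009, 0.2225]
tcp_rot: [[0.972, -0.236, -0.0], [-0.236, -0.972, -0.0], [-0.0, 0.0, -1.0]]
force: [1.2, -0.3, 0.7]
opening: 0.515
```

Emit:
play_rows([
  [[0, 0, -0.7, 0, 0, 0, 0.034], [0, 0, -0.7, 0, 0, 0, 0.034], [0, 0, 0, 0, 0, 0, 0.034], [0, 0, 0, 0, 0, 0, 0.034]],
])

```text
time_s: 1.7
position: [0.4433, 0.007, 0.1524]
tcp_rot: [[0.972, -0.234, -0.002], [-0.234, -0.972, 0.0], [-0.002, -0.0, -1.0]]
force: [0.1, 0.1, 0.8]
opening: 0.515
```

Run:
```python
from h import *
s=read_state();R=s["tcp_rot"];print(s["position"],s["opening"],s["force"],s["moment"],R,np.degrees(np.arctan2(R[1,1],R[0,1])))
a=capture("scene")[125:215,205:345];b=capture("top")[215:275,270:410]
r=lambda i,f:cv2.resize(i,None,fx=f,fy=f,interpolation=cv2.INTER_CUBIC)
cv2.imwrite("pics/c1.png",np.vstack([r(a,4),r(b,4)])[:600,:,::-1])
```

```text
[0.44329577 0.00702179 0.15240133] 0.5147258298255561 [0.07276398 0.10193122 0.81666284] [ 0.04214104  0.04623425 -0.0389267 ] [[ 9.72276108e-01 -2.33827813e-01 -1.92985084e-03]
 [-2.33827310e-01 -9.72278023e-01  4.85757215e-04]
 [-1.98993511e-03 -2.10383032e-05 -9.99998020e-01]] -103.52253646430938
```

View pics/c1.png

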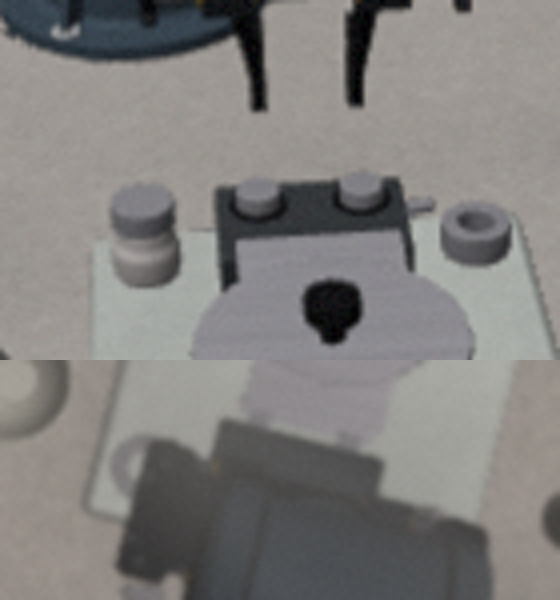

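The tips hang over both buttons, but they taper, so their centres are about 55 mm apart. I'll widen the gap to about 50 mm and go down to just above the buttons.

Emit:
play_rows([
  [[0, 0, -0.3, 0, 0, 0, 0.15], [0, 0, -0.4, 0, 0, 0, 0.15], [0, 0, -0.3, 0, 0, 0, 0.15], [0, 0, 0, 0, 0, 0, 0.15], [0, 0, 0, 0, 0, 0, 0.15]],
])

```text
time_s: 2.3
position: [0.4446, 0.0064, 0.1037]
tcp_rot: [[0.972, -0.235, 0.002], [-0.235, -0.972, -0.001], [0.002, -0.0, -1.0]]
force: [-0.4, -0.2, -1.4]
opening: 0.574
```

Run:
```python
from h import *
s=read_state();print(s["position"],s["opening"],s["force"],s["moment"])
a=capture("scene")[125:215,205:345]
cv2.imwrite("pics/c2.png",cv2.resize(a,None,fx=5,fy=5,interpolation=cv2.INTER_CUBIC)[:,:,::-1])
```

```text
[0.44459995 0.00638235 0.10370434] 0.5737381633244051 [-0.37845457 -0.2256897  -1.38843418] [ 0.09639867 -0.01880929 -0.04779577]
```

View pics/c2.png

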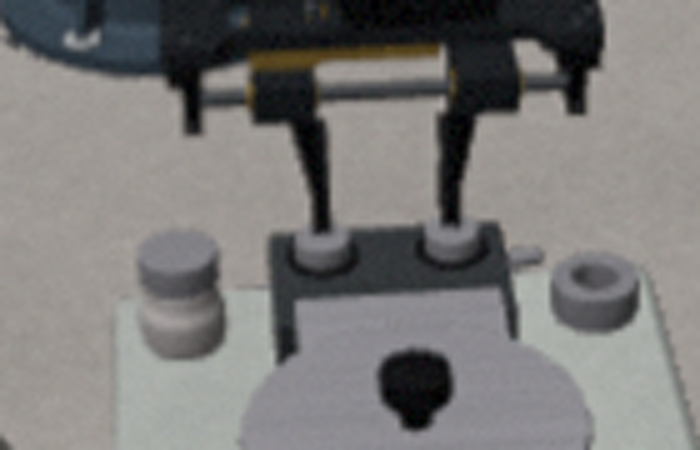

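Both tips hover over the button centres, at (321,228) and (451,222) in the crop. Now I press.

Emit:
play_rows([
  [[0, 0, -0.08, 0, 0, 0, 0.15], [0, 0, -0.08, 0, 0, 0, 0.15], [0, 0, -0.05, 0, 0, 0, 0.15], [0, 0, -0.04, 0, 0, 0, 0.15], [0, 0, 0, 0, 0, 0, 0.15], [0, 0, 0, 0, 0, 0, 0.15]],
])

```text
time_s: 2.95
position: [0.4447, 0.0067, 0.0912]
tcp_rot: [[0.972, -0.234, 0.003], [-0.234, -0.972, -0.001], [0.003, 0.0, -1.0]]
force: [-1.1, 0.5, 10.8]
opening: 0.575
```

Emit:
play_rows([
  [[0, 0, -0.02, 0, 0, 0, 0.15], [0, 0, 0, 0, 0, 0, 0.15], [0, 0, 0, 0, 0, 0, 0.15], [0, 0, 0, 0, 0, 0, 0.15], [0, 0, 0, 0, 0, 0, 0.15], [0, 0, 0, 0, 0, 0, 0.15], [0, 0, 0, 0, 0, 0, 0.15], [0, 0, 0, 0, 0, 0, 0.15], [0, 0, 0, 0, 0, 0, 0.15], [0, 0, 0, 0, 0, 0, 0.15]],
])

```text
time_s: 3.95
position: [0.4447, 0.0067, 0.0904]
tcp_rot: [[0.972, -0.234, 0.003], [-0.234, -0.972, -0.001], [0.003, 0.0, -1.0]]
force: [-0.7, -0.5, 10.6]
opening: 0.571
```

Run:
```python
from h import *
s=read_state();print(s["position"],s["opening"],s["force"],s["moment"])
a=capture("scene")[115:215,205:345]
cv2.imwrite("pics/c3.png",cv2.resize(a,None,fx=5,fy=5,interpolation=cv2.INTER_CUBIC)[:,:,::-1])
```

```text
[0.44470929 0.00668219 0.09036933] 0.5712444134330178 [-0.73387042 -0.47446012 10.63592957] [-0.0202308   0.21974814 -0.02252484]
```

View pics/c3.png

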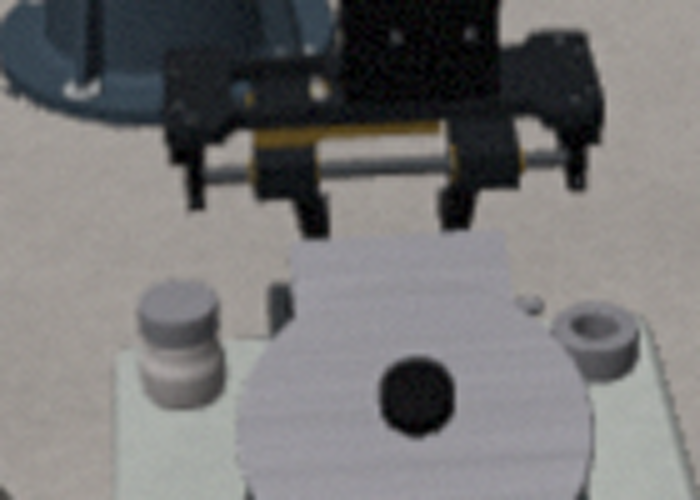

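The lid is swinging up: its front edge is now at row 232, hiding the buttons. I keep holding.

Emit:
play_rows([
  [[0, 0, 0, 0, 0, 0, 0.15], [0, 0, 0, 0, 0, 0, 0.15], [0, 0, 0, 0, 0, 0, 0.15], [0, 0, 0, 0, 0, 0, 0.15], [0, 0, 0, 0, 0, 0, 0.15], [0, 0, 0, 0, 0, 0, 0.15], [0, 0, 0, 0, 0, 0, 0.15], [0, 0, 0, 0, 0, 0, 0.15], [0, 0, 0, 0, 0, 0, 0.15], [0, 0, 0, 0, 0, 0, 0.15], [0, 0, 0, 0, 0, 0, 0.15], [0, 0, 0, 0, 0, 0, 0.15]],
])

```text
time_s: 5.2
position: [0.4447, 0.0067, 0.0904]
tcp_rot: [[0.972, -0.234, 0.003], [-0.234, -0.972, -0.001], [0.003, 0.0, -1.0]]
force: [-0.2, -0.3, 11.6]
opening: 0.578
```

Emit:
play_rows([
  [[0, 0, 0, 0, 0, 0, 0.15], [0, 0, 0, 0, 0, 0, 0.15], [0, 0, 0, 0, 0, 0, 0.15], [0, 0, 0, 0, 0, 0, 0.15], [0, 0, 0, 0, 0, 0, 0.15], [0, 0, 0, 0, 0, 0, 0.15], [0, 0, 0, 0, 0, 0, 0.15], [0, 0, 0, 0, 0, 0, 0.15], [0, 0, 0, 0, 0, 0, 0.15], [0, 0, 0, 0, 0, 0, 0.15], [0, 0, 0, 0, 0, 0, 0.15], [0, 0, 0, 0, 0, 0, 0.15]],
])

```text
time_s: 6.4
position: [0.4447, 0.0067, 0.0904]
tcp_rot: [[0.972, -0.234, 0.003], [-0.234, -0.972, -0.001], [0.003, 0.0, -1.0]]
force: [-1.1, -0.2, 12.6]
opening: 0.577
```

Run:
```python
from h import *
s=read_state();print(s["time_s"],s["position"],s["force"])
a=capture("scene")
cv2.imwrite("pics/s4.png",cv2.resize(a[95:285,175:405],None,fx=3,fy=3,interpolation=cv2.INTER_CUBIC)[:,:,::-1])
cv2.imwrite("pics/s4f.png",a[:,:,::-1])
```

```text
6.4 [0.4446985  0.00667696 0.09036256] [-1.14093871 -0.18111991 12.64528489]
```

View pics/s4.png

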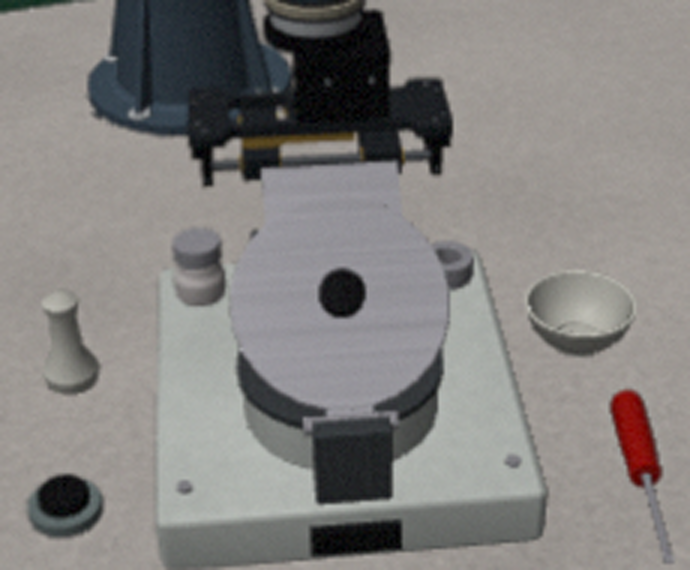

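Emit:
play_rows([
  [[0, 0, 0, 0, 0, 0, 0.15], [0, 0, 0, 0, 0, 0, 0.15], [0, 0, 0, 0, 0, 0, 0.15], [0, 0, 0, 0, 0, 0, 0.15], [0, 0, 0, 0, 0, 0, 0.15], [0, 0, 0, 0, 0, 0, 0.15], [0, 0, 0, 0, 0, 0, 0.15], [0, 0, 0, 0, 0, 0, 0.15], [0, 0, 0, 0, 0, 0, 0.15], [0, 0, 0, 0, 0, 0, 0.15]],
])

```text
time_s: 7.45
position: [0.4447, 0.0067, 0.0903]
tcp_rot: [[0.972, -0.234, 0.003], [-0.234, -0.972, -0.001], [0.003, 0.0, -1.0]]
force: [-1.6, 0.7, 12.9]
opening: 0.573
```

Run:
```python
from h import *
a=capture("scene").astype(int);b=cv2.imread("pics/s4f.png")[:,:,::-1].astype(int)
d=abs(a-b).max(2)[95:285,175:405];print(d.max(),(d>25).sum())
# predicted lid front-edge flap top centre when fully open
q=(.5725,-.0237,-.2363);c,s=np.cos(q[2]),np.sin(q[2])
for th in(.5,.6,.7):
    pts=[]
    for y in(-.045,.045):
        r=.183;x=.11-r*np.cos(th);z=.104+r*np.sin(th)
        pts.append([q[0]+x*c-y*s,q[1]+x*s+y*c,z])
    print(th,(proj("scene",pts)-[175,95])*3)
```

```text
22 0
0.5 [[260.27038564 178.16304744]
 [390.67412056 171.42900271]]
0.6 [[259.55436967 165.66244938]
 [392.09304416 158.92679817]]
0.7 [[258.9667075  155.23882165]
 [393.78954065 148.48010145]]
```

Run:
```python
from h import *
q=(.5725,-.0237,-.2363);c,s=np.cos(q[2]),np.sin(q[2])
def P(lx,ly,lz,th):
    x=.11+lx*np.cos(th)+lz*np.sin(th); z=.104-lx*np.sin(th)+lz*np.cos(th)
    return [q[0]+x*c-ly*s,q[1]+x*s+ly*c,z]
for r in(.175,.183):
    print("shut c0",r,(proj("scene",[P(-r,y,.004,0) for y in(-.045,.045)])-[225,155])*5)
for th in(.4,.5,.6,.7):
    print(th,*[((proj("scene",[P(*p,th)])[0]-[175,95])*3).round() for p in[(-.183,-.045,.004),(-.183,.045,.004),(-.175,.045,.004),(-.08,0,.032),(-.08,-.072,.004),(-.08,.072,.004),(-.008,0,.004)]])
```

```text
shut c0 0.175 [[192.56960722 144.74639969]
 [397.8585538  132.97009183]]
shut c0 0.183 [[191.92179529 134.45994759]
 [396.04134294 122.83069296]]
0.4 [261. 189.] [390. 182.] [391. 192.] [337. 290.] [228. 319.] [444. 306.] [345. 408.]
0.5 [260. 175.] [391. 168.] [392. 179.] [338. 288.] [227. 314.] [445. 300.] [345. 408.]
0.6 [259. 163.] [392. 156.] [393. 167.] [338. 288.] [227. 309.] [446. 296.] [346. 409.]
0.7 [259. 153.] [394. 146.] [395. 158.] [339. 289.] [226. 306.] [448. 293.] [346. 409.]
```

From the shut picture, the lid's visible edge lies about 171 mm from the hinge, which matches the stated 110 mm rise. At 0.70 rad that predicts edge corners at about (259,170) and (394,163). I observed (262,170) and (398,164), and nothing has moved over the last second, so the lid is fully open. I'll release straight up.

Emit:
play_rows([
  [[0, 0, 0.05, 0, 0, 0, 0.15], [0, 0, 0.1, 0, 0, 0, 0.15], [0, 0, 0.15, 0, 0, 0, 0.15], [0, 0, 0.3, 0, 0, 0, 0.15], [0, 0, 0.5, 0, 0, 0, 0.15], [0, 0, 0.6, 0, 0, 0, 0.15], [0, 0, 0.6, 0, 0, 0, 0.15], [0, 0, 0.5, 0, 0, 0, 0.15], [0, 0, 0.3, 0, 0, 0, 0.15], [0, 0, 0, 0, 0, 0, 0.15]],
])

```text
time_s: 8.5
position: [0.4449, 0.0068, 0.2461]
tcp_rot: [[0.972, -0.233, 0.005], [-0.233, -0.972, -0.001], [0.005, -0.0, -1.0]]
force: [0.7, 0.3, -0.7]
opening: 0.578
```

Emit:
play_rows([
  [[-0.1, -0.5, 0, 0, 0, 0, 0.15], [-0.1, -0.9, 0, 0, 0, 0, 0.15], [-0.1, -0.9, 0, 0, 0, 0, 0.15], [-0.1, -0.9, 0, 0, 0, 0, 0.15], [0, -0.9, 0, 0, 0, 0, 0.15], [0, -0.5, 0, 0, 0, 0, 0.15], [0, 0, 0, 0, 0, 0, 0.15], [0, 0, 0, 0, 0, 0, 0.15], [0, 0, 0, 0, 0, 0, 0.15]],
])

```text
time_s: 9.4
position: [0.4229, -0.2213, 0.2432]
tcp_rot: [[0.973, -0.233, -0.002], [-0.233, -0.973, 0.002], [-0.002, -0.002, -1.0]]
force: [-0.7, 0.3, -0.1]
opening: 0.575
```

Run:
```python
from h import *
s=read_state();print(s["time_s"],s["position"],s["force"])
a=capture("scene");b=capture("top")
r=lambda i,f:cv2.resize(i,None,fx=f,fy=f,interpolation=cv2.INTER_CUBIC)
cv2.imwrite("pics/f.png",np.hstack([r(a[120:320,175:405],1.6),r(b[125:325,225:455],1.6)])[:,:,::-1])
```

```text
9.4 [ 0.42288446 -0.22134689  0.24320177] [-0.70012488  0.32725494 -0.14500175]
```

View pics/f.png

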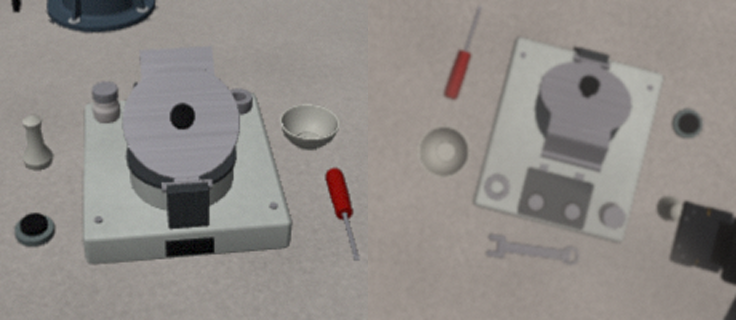

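The lid stays up, with its edge at about (178,50) in the left half. Both buttons are visible at (536,202) and (572,212), and nothing else has moved. The arm is clear, so I'm handing in.

```bash
python3 -c "
from rig import *
print(hand_in())"
```

```text
the job is handed in; nothing more can be done
None
```

The lid is fully open and the job is handed in. I pressed both buttons together, one fingertip on each, and held them down for about 4.5 s. I then lifted straight up and moved aside, finishing at about 9.4 s of the 34 s allowed.

- **Measurement:** triangulation put the button tops 97–98 mm high and 60.2 mm apart, against the stated 97 mm and 60 mm.
- **Press:** the fingers ended about 6.6 mm below the out position, with 10.6–12.9 N in total. That fits two springs nearly fully in.
- **Lid:** its front edge matched the 0.70 rad prediction to within about 2 pixels. My first prediction, using the flap's 183 mm distance from the hinge, suggested about 0.57 rad. The shut picture showed the visible edge is only about 171 mm from the hinge, which settled it. The picture did not change over the last second of holding, and the lid stayed up afterwards.
- **After release:** force was back near zero and the arm was clear. The stop switch and loose parts look untouched. The buttons' return was only judged by eye, since the final top view doesn't show their height.

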